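# Hold an angle bracket tight to fence and breadboard

### The job

Set the gusseted aluminium angle bracket on the black optical breadboard, standing on its foot, with the back of its upright flat against the front of the fence bar (the side the stop block is on) and one end up against the stop block. Then hold it tight for its screws to be put in: with one slanting push press it firmly down onto the board and against the fence at the same time, and finish still pressing, without letting go. Leave everything else lying where it is.

Things in the scene. Friction and masses are not known exactly. Their poses are not given: they have to be found in the camera images.
- bracket_upright (a point): The workpiece: a loose aluminium right-angle bracket, 0.28 kg, on the table left or right of the board. Foot 70 mm deep (x) by 80 wide (y), 10 thick, two dark slots; along its +x edge an upright plate 80 wide, 10 thick, 50 high overall. This point: middle of the upright plate, 25 mm above the underside. x points out of its flat back (5 mm away), z up; the foot reaches 65 mm to -x.
- bracket_pocket (a point): The bracket's inner corner, same axes: a point on the foot's top (10 mm above the underside), midway across, 15 mm to -x of the upright's inner face. On either side, at y = +32 and -32 mm, stands a triangular gusset 8 mm thick, reaching 30 mm out from the upright and 36 mm up from the foot: an open pocket 64 mm wide where a fingertip can push. The bare metal slides on the board with friction about 0.35.
- board: The optical breadboard, fixed: a dark square plate 300 x 300 mm, 13 mm thick, lying on the table, with a grid of small tapped holes at 25 mm. Origin at the centre of its underside; its top is at z = 13 mm; x points towards the side where the fence is bolted.
- fence: The fence, fixed to the breadboard: a straight aluminium bar 20 mm thick (its x), 225 mm long (its y), 40 mm high, with three screw heads on top. Origin at the centre of its underside, on the board's top; its front face, to push against, lies 10 mm to -x of the origin.
- stop: The stop block, fixed to the breadboard against the fence's front face, near the left or the right end of the fence: an aluminium block 40 mm (x) by 30 mm (y, along the fence) by 25 mm high, with one screw on top. Origin at the centre of its underside; axes parallel to the fence's; its two end faces lie 15 mm to either side in y, and the bracket goes against the one that looks towards the middle of the fence.
- holder: Bystander, bolted to the board near the other end of the fence: a black round post holder, 32 mm across its foot, 52 mm high, with a thumbscrew at one side. Origin at the centre of its underside.
- lens_tube: Bystander: a black tube 33 mm across, 55 mm high, standing loose on the breadboard's near left corner. Origin at the centre of its underside.
- dish: Bystander: a shallow glass dish with screws, 54 mm across, 13 mm high, loose on the breadboard's near right corner. Origin at the centre of its underside.
- detector: Bystander: a black detector, a 62 mm long cylinder on a post on a 75 x 50 mm base plate, 107 mm high, loose on the table on the other side of the breadboard from the bracket. Origin at the centre of its underside.
- ring_a: Bystander: a black retaining ring 48 mm across, 10 mm high, loose on the table to the left of the board. Origin at the centre of its underside.
- ring_b: Bystander: a black retaining ring 48 mm across, 12 mm high, loose on the table near the other ring. Origin at the centre of its underside.
- driver: Bystander: a screwdriver with a black handle, 170 mm long, lying on the table to the right of the board. Origin under its middle.
- hex_key: Bystander: an L-shaped steel hex key about 100 mm long, lying on the table to the right of the board. Origin under the middle of its long leg.
There are look-alikes about, which are no part of the job. Leave any blue look-alike of the part that bears bracket_upright alone.

How it is judged:
By the outcome, as a careful person would: the job done as asked, in the order asked, and still so for the second after the job is handed in, while the arm keeps its last pose, push and grip.
It also fails if it takes over 61 s, if anything falls off the work surface, if the arm or the gripper's body presses on something with over 40 N, if the wrist force passes 120 N, or if a joint passes its speed limit or range.

### The arm

A 6-joint arm with a two-finger parallel gripper is mounted at the origin on the work surface. World frame = base frame: x ahead of the robot, y to its left, z up, the work surface at z = 0. Lengths are in mm, angles in rad, forces in N, time in s.
With the tool pointing down it reaches from about 300 to 775 mm from the base axis. Payload 14.6 kg.
Tool frame: the origin (TCP) lies midway between the tips of the shut fingers; the grasp point (between the pads) lies 19 mm behind it (manip.grip_point_offset is the distance from the TCP to the grasp point, in mm); x points along the fingers, z is the direction in which the jaws open and shut, and the axes are right-handed (so a half turn about x gives the same grasp; the last joint's range is limited). The gripper opens to 94 mm and grips with 3 to 60 N. Pads are 16 mm wide; open, the fingers measure 119 mm over their backs; the gripper's body (75 mm by 177 mm) begins 78 mm behind the grasp point.
Start: joints at [-1.275, 0.3, 1.521, -0, 1.321, -0.067], TCP at [195.184, -514.191, 205.446] pointing down, gripper open.
Joint ranges: [-3.03, 3.03], [-0.79, 2.21], [0.23, 2.52], [-1.04, 4.18], [0, 3.07], [-2.55, 2.55]. Speed limits (rad/s): [2.22, 2.22, 2.57, 3.14, 3.14, 3.14].

### API

Orientations are given as [roll, pitch, yaw] about the fixed x, y, z axes, in that order (R = Rz(yaw) Ry(pitch) Rx(roll)).
In Python, from cell import manip, camera, calibration, order gives the robot as it stands.
- The arm moves only by the tool jog_arm, never from a script. Its arguments are lists of equal length, an entry for each row: "turn": the turn, a rotation vector about the tool's x, y, z in degrees, a list of three; "dp": the shift along the tool's x, y, z in cm, a list of three; "gripper": the closure, from 0 (fully open) to 1 (shut). In form: {"turn": [[ax, ay, az], ...], "dp": [[tx, ty, tz], ...], "gripper": [gripper, ...]}. A call has 1 to 8 rows; each row shifts and turns the pose as measured when the row begins, along the tool's axes as they then stand; what a row does not reach is not made up. A row lasts 1/8 s, in which the tool goes at most 62.5 mm and 10.7 degrees, less where a joint would pass 70% of its speed; a pose out of reach is approached as far as the arm can. A call is refused whole if a number of a shift passes 6.25 or a number of a turn 10.7, either way. A call with a gripper value outside its range is refused whole. The fingers move at their own pace and stop on an object; "grip_force" is the grip in N (left out, the last holds). Time passes only in rows, so rows that do not move let the fingers close. It gives the time, the measured TCP pose, the force and the opening at its end, in the units of the state.
- manip.read_state(): the state, without advancing time (a new reading comes with each control period).
- camera(name): name is "side" or "top"; returns (picture, depth): 420x560x3 uint8, red, green, blue; 420x560 float32, mm along the optical axis (not along the pixel's ray), 0 where there is no reading.
- calibration(name): a dict with "K" (3x3 intrinsics, pixels), "world_from_camera" (4x4, takes a point from camera to world coordinates). Camera axes: x right, y down, z forward; pixel columns grow to the right and rows downward; lengths in mm; the calibration is good to about 2 mm. A picture is of the moment at which its call begins. calibration takes no time and is no camera call.
- order.sign_off(): hands the job in, once; it reports no verdict.
The state is a dict: "clock": time; "joints": joint angles; "qd": joint speeds; "effort": joint torques, N m; "eef_pos": TCP position; "eef_rot": TCP orientation; "wrist_force": force on the tool from outside, world axes, zero at the start; "moment": the same for the moment, N m; "finger_gap": finger opening in mm.
Only numpy, scipy, OpenCV 4.12 (cv2) and the standard library are available. Lean on these libraries where they do the work, as an engineer would, in place of code of your own. Each camera call takes 0.05 s, during which the arm holds its last target.

## Working session

There is one attempt and no reset: what is moved stays moved. The work goes in short steps, Python scripts to look and compute and a tool call to move; the robot and the scene stay as the last step left them, time stands still between calls to the robot, and variables do not carry over. Pictures are saved under pics/ and viewed, and the job is handed in when it is done.

Besides the shell and the picture viewer there is one more tool, called after "Request:" as a command line: name --argument value ..., lists and objects as JSON in quotes. jog_arm: Moves the arm, as the interface text tells. Its arguments: {"type":"object","properties":{"turn":{"type":"array","items":{"type":"array","items":{"type":"number"}}},"dp":{"type":"array","items":{"type":"array","items":{"type":"number"}}},"gripper":{"type":"array","items":{"type":"number"}},"grip_force":{"type":"number"}},"required":["turn","dp","gripper"]}

```bash
mkdir -p pics; ls; python3 - <<'E'
from cell import manip,camera,calibration,order
import cv2,numpy as np
s=manip.read_state();print({k:np.round(v,3).tolist() for k,v in s.items()})
for n in ("top","side"):
    im,d=camera(n);np.savez(f"{n}0.npz",im=im,d=d);cv2.imwrite(f"pics/{n}0.png",im[:,:,::-1])
    c=calibration(n);print(n,np.round(c["K"],1).tolist(),np.round(c["world_from_camera"],3).tolist())
E
```

```text
pics
{'clock': 0.0, 'joints': [-1.275, 0.3, 1.522, -0.0, 1.321, -0.067], 'qd': [-0.0, 0.001, 0.001, -0.001, -0.002, -0.001], 'effort': [0.0, -53.18, -35.274, 0.071, 0.024, -0.0], 'eef_pos': [195.106, -513.969, 204.9], 'eef_rot': [3.088, 1.57, 1.88], 'wrist_force': [0.443, 0.384, 0.093], 'moment': [0.013, -0.012, 0.044], 'finger_gap': 93.591}
top [[385.5, 0.0, 278.2], [0.0, 385.5, 209.3], [0.0, 0.0, 1.0]] [[0.018, -0.997, 0.076, 400.798], [-1.0, -0.018, -0.001, -74.616], [0.003, -0.076, -0.997, 1109.192], [0.0, 0.0, 0.0, 1.0]]
side [[456.9, 0.0, 279.4], [0.0, 456.9, 209.3], [0.0, 0.0, 1.0]] [[-0.699, -0.36, 0.618, -240.741], [-0.715, 0.347, -0.607, 673.671], [0.004, -0.866, -0.5, 642.168], [0.0, 0.0, 0.0, 1.0]]
```

View pics/top0.png

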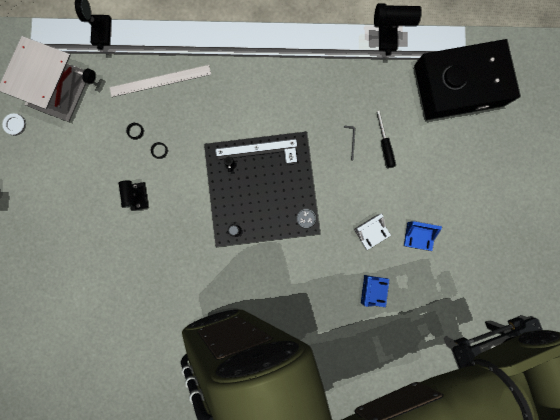

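View pics/side0.png

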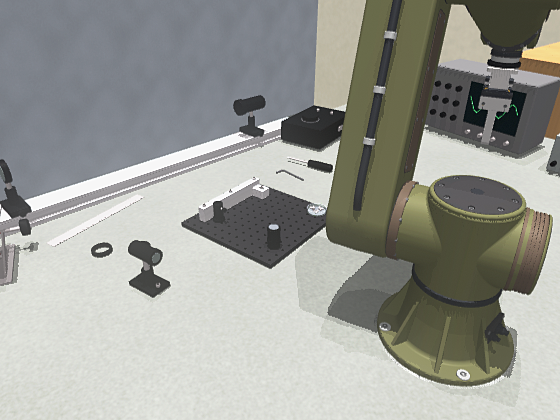

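The top view shows the silver bracket at about (373,232), the fence from (217,151) to (297,144), the stop at (291,155), and two blue look-alikes. The side view doesn't show the bracket because the arm hides it. I'll zoom in on the top view.

```bash
python3 - <<'E'
import cv2,numpy as np
im=np.load("top0.npz")["im"][:,:,::-1]
a=cv2.resize(im[205:260,345:405],None,fx=8,fy=8,interpolation=cv2.INTER_CUBIC)
b=cv2.resize(im[125:255,195:330],None,fx=4,fy=4,interpolation=cv2.INTER_CUBIC)
cv2.imwrite("pics/z_br.png",a);cv2.imwrite("pics/z_bo.png",b)
E
```

```text
(no output)
```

View pics/z_br.png

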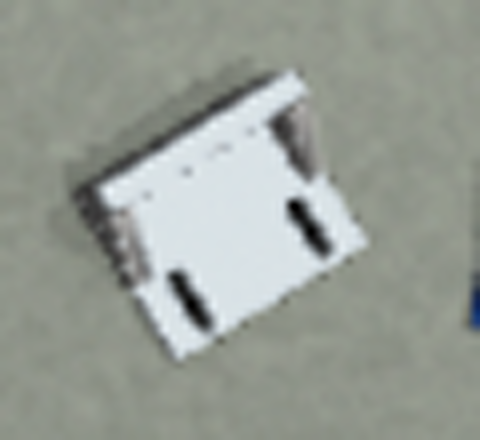

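View pics/z_bo.png

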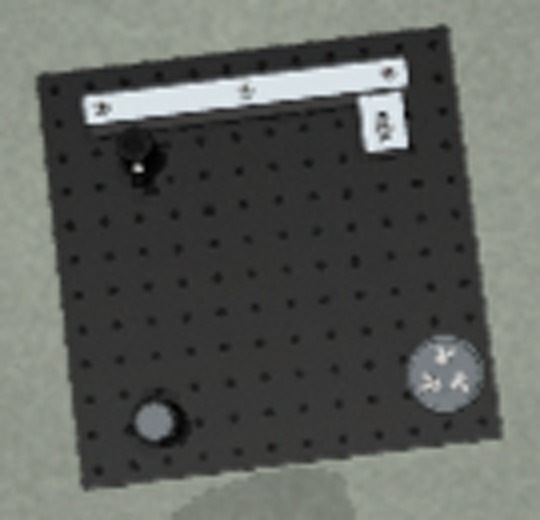

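```bash
cat > h.py <<'E'
import numpy as np,cv2
from cell import manip,camera,calibration
def ray(n,uv,z):
    c=calibration(n);K=np.array(c["K"]);T=np.array(c["world_from_camera"])
    uv=np.atleast_2d(uv).astype(float)
    d=np.c_[uv,np.ones(len(uv))]@np.linalg.inv(K).T@T[:3,:3].T;o=T[:3,3]
    return o+d*((z-o[2])/d[:,2])[:,None]
def proj(n,P):
    c=calibration(n);K=np.array(c["K"]);T=np.linalg.inv(np.array(c["world_from_camera"]))
    p=np.atleast_2d(P)@T[:3,:3].T+T[:3,3];p=p@K.T;return p[:,:2]/p[:,2:]
def cont(im,x0,y0,x1,y1,thr,S=8):
    """bright contours, subpixel, in full-image pixel coords"""
    g=cv2.cvtColor(im,cv2.COLOR_RGB2GRAY)[y0:y1,x0:x1]
    b=cv2.resize(g,None,fx=S,fy=S,interpolation=cv2.INTER_CUBIC)
    cs,_=cv2.findContours((b>thr).astype(np.uint8),cv2.RETR_EXTERNAL,cv2.CHAIN_APPROX_NONE)
    f=lambda c:(c.reshape(-1,2)+.5)/S-.5+[x0,y0]
    return [(cv2.contourArea(c)/S/S,f(c),f(cv2.approxPolyDP(c,1.2*S,True)),) for c in cs if cv2.contourArea(c)>25*S*S]
def show(n,im,x0,y0,x1,y1,S,name,pts=()):
    b=cv2.resize(im[y0:y1,x0:x1,::-1],None,fx=S,fy=S,interpolation=cv2.INTER_CUBIC)
    for p in pts: cv2.circle(b,tuple(np.int32((np.array(p)+.5-[x0,y0])*S)),3,(0,0,255),1)
    cv2.imwrite(f"pics/{name}.png",b)
E
python3 - <<'E'
from h import *
z=np.load("top0.npz");im,d=z["im"],z["d"]
np.set_printoptions(precision=1,suppress=True)
for a,c,p in cont(im,195,125,330,255,150): print("board",a,p.tolist() and np.round(p,1).tolist()); print(ray("top",p,53)[:,:2].tolist())
for a,c,p in cont(im,345,205,405,260,180): print("br",a,np.round(p,1).tolist()); print(np.round(ray("top",p,10)[:,:2],1).tolist(),np.round(ray("top",p,50)[:,:2],1).tolist())
# heights from depth
c=calibration("top");K=c["K"];T=np.array(c["world_from_camera"])
def P(u,v): 
    D=d[v,u]; return np.round((T@np.r_[np.linalg.inv(K)@[u,v,1]*D,1])[:3],1)
for u,v in [(260,190),(255,148),(230,150),(291,157),(375,235),(371,225),(378,219),(365,222),(372,218),(400,190)]: print(u,v,P(u,v))
E
```

```text
board 25.765625 [[290.2, 247.8], [291.3, 250.1], [297.4, 252.7], [302.1, 250.4], [297.9, 248.6], [294.4, 250.1], [291.3, 248.3], [292.4, 246.2]]
[[377.15681373461115, -110.50321062293932], [371.1087752264471, -113.66696219366187], [364.29814887555756, -130.4662243203896], [370.626008241738, -142.98507735378567], [375.5069767637063, -131.66747568460107], [371.26404509414965, -122.18520180746007], [375.8558678659859, -113.59236810962628], [381.6806233066616, -116.57058697725469]]
board 56.5546875 [[314.6, 236.2], [275.2, 240.4], [281.7, 241.9], [287.7, 239.7], [291.4, 241.6], [291.3, 243.2], [292.3, 241.7], [289.9, 239.4], [293.3, 238.8], [295.7, 241.3], [299.6, 238.6], [306.3, 237.4], [308.8, 238.7], [307.3, 240.4], [310.3, 241.3], [308.2, 236.9], [313.7, 238.4]]
[[410.0013292817182, -176.63250976938957], [396.452842987234, -69.22434439841655], [392.6961533611646, -87.04428828533239], [399.1190181079384, -103.32303991059433], [394.20305836336854, -113.64545917807712], [389.776936119507, -113.37361751552174], [393.906652266221, -116.03981101709886], [399.9122060430906, -109.45750493742
[... 11859 characters left out ...]
325.6], [406.4, -333.1], [385.0, -345.2], [417.5, -396.5], [442.2, -381.6], [438.8, -374.8], [459.6, -359.8], [471.3, -375.2]] [[475.9, -358.8], [434.1, -294.1], [427.1, -303.7], [406.7, -311.7], [399.1, -305.9], [377.2, -320.3], [383.8, -331.2], [391.8, -321.3], [406.8, -316.5], [406.2, -323.7], [385.6, -335.3], [416.9, -384.7], [440.7, -370.4], [437.4, -363.9], [457.5, -349.5], [468.8, -364.3]]
260 190 [539.7 -22.7  10.4]
255 148 [649.5  -8.8  62.1]
230 150 [645.3  61.4  50.3]
291 157 [ 628.6 -108.8   51. ]
375 235 [ 416.9 -352.2   12.6]
371 225 [ 445.2 -341.5    9.9]
378 219 [ 460.4 -350.7   51.1]
365 222 [ 453.2 -323.5   13.8]
372 218 [ 464.4 -341.    23.6]
400 190 [ 548.4 -427.5    1.6]
```

```bash
python3 - <<'E'
from h import *
np.set_printoptions(precision=2,suppress=True)
im=np.load("top0.npz")["im"]
C=cont(im,195,125,330,255,150)
fe=[c for a,c,p in C if 500<a<600 and c[:,1].min()>137][0]; st=[c for a,c,p in C if 135<a<150][0]
def fit(c,A,B,z,m=.12):
    A,B=np.array(A),np.array(B);d=(B-A)/np.linalg.norm(B-A);L=np.linalg.norm(B-A)
    t=(c-A)@d;o=abs((c-A)@[-d[1],d[0]]);s=c[(t>m*L)&(t<(1-m)*L)&(o<1.0)]
    w=ray("top",s,z)[:,:2];vx,vy,x,y=cv2.fitLine(w.astype(np.float32),cv2.DIST_HUBER,0,.01,.01).ravel();return np.array([x,y]),np.degrees(np.arctan2(vy,vx)),len(s)
print("front",fit(fe,(216.6,155.2),(280,148),53));print("back",fit(fe,(216.7,148.4),(294.7,139.2),53))
print("ends",ray("top",[[215.8,152],[296.2,143]],53))
print("stop in",fit(st,(284.3,149.1),(286.6,162.2),38),"out",fit(st,(294.3,147.7),(296.2,161.1),38),"near",fit(st,(286.6,162.2),(296.2,161.1),38))
b=[c for a,c,p in cont(im,345,205,405,260,180)][0]
print("foot front",fit(b,(366.8,249.2),(390.3,235.1),10),"up back",fit(b,(357.3,228.2),(380.8,213.4),50))
# side view
s=np.load("side0.npz")["im"];show("side",s,175,165,335,275,5,"zs")
E
```

```text
front (array([641.95,   4.24], dtype=float32), np.float32(-81.7652), 385)
back (array([663.25, -10.09], dtype=float32), np.float32(-81.81133), 474)
ends [[ 638.3   100.37   53.  ]
 [ 667.95 -122.62   53.  ]]
stop in (array([635.48, -92.98], dtype=float32), np.float32(7.1511116), 80) out (array([ 639.14, -121.84], dtype=float32), np.float32(8.185041), 82) near (array([ 617.98, -110.76], dtype=float32), np.float32(-78.69712), 58)
foot front (array([ 396.14, -362.23], dtype=float32), np.float32(-58.21396), 159) up back (array([ 454.73, -326.58], dtype=float32), np.float32(-57.562878), 144)
```

View pics/zs.png

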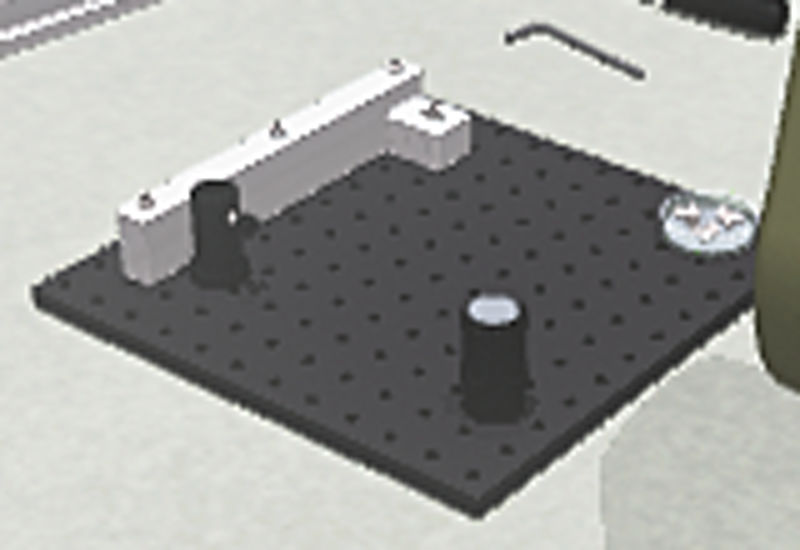

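```bash
cat >> h.py <<'E'
from scipy.spatial.transform import Rotation as Ro
def cur():
    s=manip.read_state();return np.array(s["eef_pos"]),Ro.from_euler("xyz",s["eef_rot"]),s
def down(yaw,sgn=1):
    """tool x down, tool z horizontal along yaw (deg)"""
    a=np.radians(yaw);z=sgn*np.array([np.cos(a),np.sin(a),0]);x=np.array([0,0,-1.]);return Ro.from_matrix(np.c_[x,np.cross(z,x),z])
def tilt(yaw,t,jaw="lat",sgn=1):
    """tool x forward-down: t deg from vertical towards yaw; jaw lateral or in plane"""
    a=np.radians(yaw);n=np.array([np.cos(a),np.sin(a),0]);l=np.array([-n[1],n[0],0]);t=np.radians(t)
    x=np.sin(t)*n+np.cos(t)*np.array([0,0,-1]);p=np.cos(t)*n+np.sin(t)*np.array([0,0,1])
    z=sgn*(l if jaw=="lat" else p);return Ro.from_matrix(np.c_[x,np.cross(z,x),z])
def go(P,R):
    p,r,s=cur();rv=np.degrees((r.inv()*R).as_rotvec())
    print("now",p.round(1),"gap %.1f t %.2f F"%(s["finger_gap"],s["clock"]),np.round(s["wrist_force"],1),"J",np.round(s["joints"],2))
    print("turn",rv.round(2),"| dp now-frame cm",(r.inv().apply(P-p)/10).round(2),"| dp in target frame",(R.inv().apply(P-p)/10).round(2))
F=8.2;n=np.array([np.cos(np.radians(F)),np.sin(np.radians(F)),0]);t=np.array([-n[1],n[0],0])
def fp(a,b,z): return n*a+t*b+[0,0,z]   # a: along fence normal, b: along fence, z
E
python3 - <<'E'
from h import *
B=np.array([451,-329,100.])
for s in (1,-1): go(B,down(32.2,s))
print(cur()[1].as_matrix().round(2))
E
```

```text
now [ 195.1 -514.   204.9] gap 93.8 t 0.10 F [ 0.1 -0.1 -0.1] J [-1.27  0.3   1.52 -0.    1.32 -0.07]
turn [-1.0141e+02 -4.0000e-02 -6.0000e-02] | dp now-frame cm [10.5  30.49 -8.2 ] | dp in target frame [10.49  2.02 31.51]
now [ 195.1 -514.   204.9] gap 93.8 t 0.10 F [ 0.1 -0.1 -0.1] J [-1.27  0.3   1.52 -0.    1.32 -0.07]
turn [ 7.859e+01 -5.000e-02  4.000e-02] | dp now-frame cm [10.5  30.49 -8.2 ] | dp in target frame [ 10.49  -2.02 -31.51]
[[-0.    0.93  0.35]
 [ 0.    0.35 -0.93]
 [-1.    0.   -0.  ]]
```

Request:
jog_arm --turn '[[-10.2,0,0],[-10.2,0,0],[-10.2,0,0],[-10.2,0,0],[-10.2,0,0],[-10.2,0,0],[-10.2,0,0],[-10.2,0,0]]' --dp '[[0,0,0],[0,0,0],[0,0,0],[0,0,0],[0,0,0],[0,0,0],[0,0,0],[0,0,0]]' --gripper '[0,0,0,0,0,0,0,0]'

```text
clock: 1.1
eef_pos: [194.8, -512.7, 202.1]
eef_rot: [1.603, 1.564, 1.864]
wrist_force: [-0.3, -0.3, 0.1]
finger_gap: 93.6
```

```bash
python3 -c "
from h import *
go(np.array([451,-329,100.]),down(32.2))"
```

```text
now [ 194.8 -512.7  202.1] gap 93.6 t 1.10 F [-0.3 -0.3  0.1] J [-1.27  0.3   1.52  0.    1.32 -1.54]
turn [-17.21   0.05  -0.39] | dp now-frame cm [10.28 11.05 29.5 ] | dp in target frame [10.21  1.89 31.47]
```

Request:
jog_arm --turn '[[-8.6,0,0],[-8.6,0,0],[0,0,0],[0,0,0],[0,0,0],[0,0,0],[0,0,0],[0,0,0]]' --dp '[[0,0,0],[0,0,0],[0.5,0.3,5.2],[0.5,0.3,5.2],[0.5,0.3,5.2],[0.5,0.3,5.2],[0.5,0.3,5.2],[0.5,0.3,5.2]]' --gripper '[0,0,0,0,0,0,0,0]'

```text
clock: 2.1
eef_pos: [451.4, -323.3, 169.9]
eef_rot: [1.389, 1.56, 1.959]
wrist_force: [1.3, -1.3, 0.7]
finger_gap: 93.8
```

```bash
python3 -c "
from h import *
go(np.array([451,-329,100.]),down(32.2))"
```

```text
now [ 451.4 -323.3  169.9] gap 93.8 t 2.10 F [ 1.3 -1.3  0.7] J [-0.69  0.35  1.54  0.01  1.26 -1.26]
turn [ 0.45  0.11 -0.59] | dp now-frame cm [ 6.99 -0.53 -0.35] | dp in target frame [ 6.99 -0.46 -0.33]
```

Request:
jog_arm --turn '[[0.4,0.1,-0.6],[0,0,0],[0,0,0]]' --dp '[[3.5,-0.2,-0.2],[3.5,-0.2,-0.1],[0,0,0]]' --gripper '[0,0,0]'

```text
clock: 2.48
eef_pos: [453.3, -324.8, 97.3]
eef_rot: [1.7, 1.57, 2.268]
wrist_force: [-1.0, -0.2, 0.4]
finger_gap: 93.9
```

```bash
python3 -c "
from h import *
im,d=camera('side');show('side',im,280,140,560,340,3,'s1')
im,d=camera('top');show('top',im,330,190,430,270,8,'t1')
go(np.array([451,-329,16.]),down(32.2))"
```

```text
now [ 454.4 -325.9  100.2] gap 94.2 t 2.58 F [-0.5  0.   0.2] J [-0.69  0.43  1.61  0.    1.1  -1.26]
turn [0.34 0.08 0.21] | dp now-frame cm [ 8.42 -0.05 -0.46] | dp in target frame [ 8.42 -0.08 -0.45]
```

View pics/s1.png

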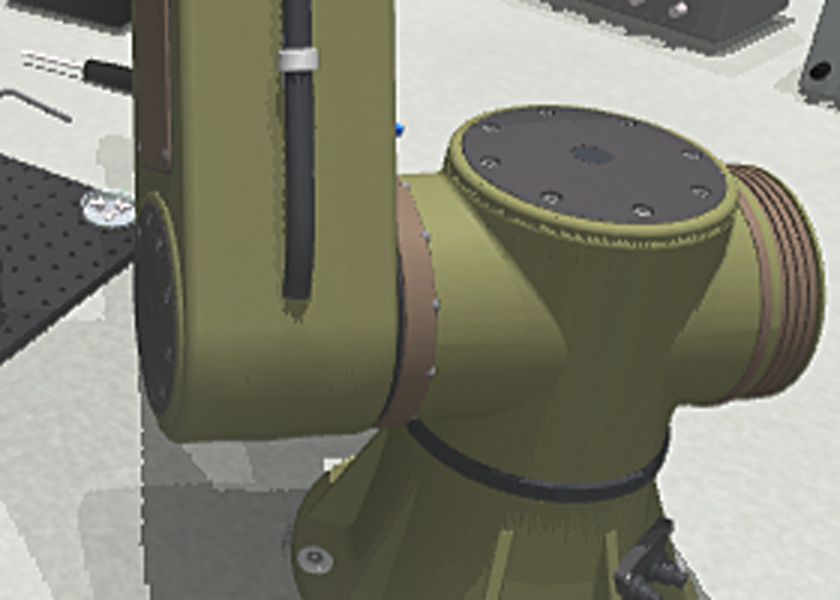

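View pics/t1.png

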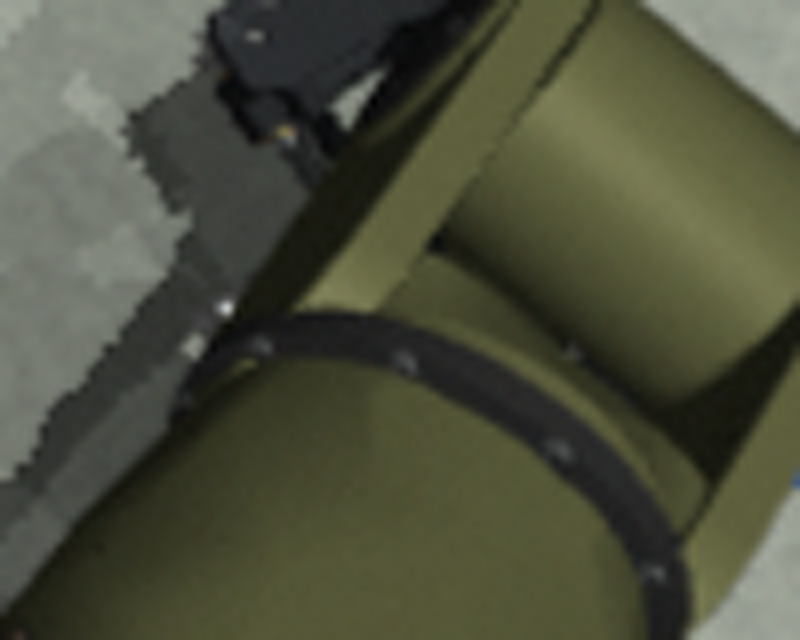

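The arm hides the bracket in both views, with only small bright specks left at about (225,307) in the zoomed crop. I'll rely on the measured pose and the gap and force readings. Next I descend.

Request:
jog_arm --turn '[[0.3,0,0.2],[0,0,0],[0,0,0],[0,0,0],[0,0,0]]' --dp '[[2.0,0,-0.4],[2.5,0,0],[2.5,0,0],[1.2,0,0],[0,0,0]]' --gripper '[0,0,0,0,0]'

```text
clock: 3.2
eef_pos: [451.3, -330.5, 17.7]
eef_rot: [-1.022, 1.565, -0.462]
wrist_force: [0.4, -0.2, 1.1]
finger_gap: 94.1
```

```bash
python3 -c "
from h import *
go(np.array([451,-329,16.]),down(32.2))"
```

```text
now [ 451.3 -330.5   17.7] gap 94.1 t 3.20 F [ 0.4 -0.2  1.1] J [-0.7   0.54  1.66  0.    0.94 -1.26]
turn [-0.13  0.18  0.3 ] | dp now-frame cm [0.17 0.14 0.05] | dp in target frame [0.17 0.14 0.05]
```

Everything matches the plan. I'll close at 40 N.

Request:
jog_arm --turn '[[0,0,0],[0,0,0],[0,0,0],[0,0,0],[0,0,0],[0,0,0],[0,0,0],[0,0,0]]' --dp '[[0,0,0],[0,0,0],[0,0,0],[0,0,0],[0,0,0],[0,0,0],[0,0,0],[0,0,0]]' --gripper '[1,1,1,1,1,1,1,1]' --grip_force 40

```text
clock: 4.2
eef_pos: [452.3, -331.4, 20.2]
eef_rot: [-1.115, 1.561, -0.555]
wrist_force: [-0.1, -0.1, 0.5]
finger_gap: 17.5
```

```bash
python3 -c "
from h import *
go(np.array([451,-329,16.]),down(32.2))"
```

```text
now [ 452.3 -331.4   20.2] gap 17.5 t 4.20 F [-0.1 -0.1  0.5] J [-0.7   0.54  1.66  0.    0.94 -1.26]
turn [-0.12  0.25  0.52] | dp now-frame cm [0.42 0.27 0.01] | dp in target frame [0.42 0.27 0.01]
```

Request:
jog_arm --turn '[[0,0,0],[0,0,0],[0,0,0],[0,0,0]]' --dp '[[0,0,0],[0,0,0],[0,0,0],[0,0,0]]' --gripper '[1,1,1,1]'

```text
clock: 4.7
eef_pos: [452.3, -331.5, 20.4]
eef_rot: [-1.147, 1.561, -0.587]
wrist_force: [-0.8, -0.5, 0.6]
finger_gap: 9.5
```

```bash
python3 -c "
from h import *
go(np.array([451,-329,16.]),down(32.2))"
```

```text
now [ 452.3 -331.5   20.4] gap 9.5 t 4.70 F [-0.8 -0.5  0.6] J [-0.7   0.54  1.66  0.    0.94 -1.26]
turn [-0.11  0.24  0.53] | dp now-frame cm [0.43 0.29 0.02] | dp in target frame [0.44 0.28 0.02]
```

Request:
jog_arm --turn '[[0,0,0],[0,0,0],[0,0,0],[0,0,0],[8,0,0],[8,0,0],[8,0,0],[0,0,0]]' --dp '[[-1,0,0],[-3,0,0],[-4,0,0],[-3,0,0],[0,0,0],[0,0,0],[0,0,0],[0,0,0]]' --gripper '[1,1,1,1,1,1,1,1]' --grip_force 50

```text
clock: 5.7
eef_pos: [450.6, -329.8, 136.9]
eef_rot: [-0.589, 1.562, -0.46]
wrist_force: [-0.1, 0.6, -3.1]
finger_gap: 9.6
```

```bash
python3 -c "
from h import *
go(fp(606,-139,100),down(8.2))
im,d=camera('side');cv2.imwrite('pics/s2.png',im[:,:,::-1])"
```

```text
now [ 450.6 -329.8  136.9] gap 9.6 t 5.70 F [-0.1  0.6 -3.1] J [-0.7   0.38  1.58  0.    1.17 -0.83]
turn [-0.78  0.44  0.3 ] | dp now-frame cm [ 3.72 25.47 20.33] | dp in target frame [ 3.69 25.17 20.7 ]
```

View pics/s2.png

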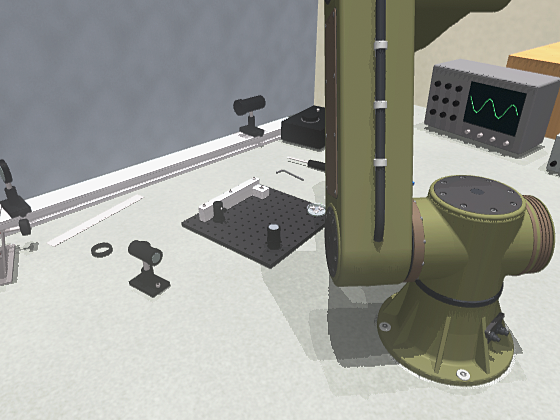

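The bracket is lifted: wrist Fz is -3.1 N and the gap is 9.6 mm. The side view shows the board clear and the part still behind the arm. Now I carry it over.

Request:
jog_arm --turn '[[-0.8,0.4,0.3],[0,0,0],[0,0,0],[0,0,0],[0,0,0],[0,0,0],[0,0,0],[0,0,0]]' --dp '[[0,3.6,2.9],[0,3.6,2.9],[0,3.6,2.9],[0,3.6,2.9],[0,3.6,2.9],[0,3.6,2.9],[0,3.0,2.4],[0,0,0]]' --gripper '[1,1,1,1,1,1,1,1]'

```text
clock: 6.75
eef_pos: [612.8, -47.9, 137.7]
eef_rot: [1.429, 1.571, 1.602]
wrist_force: [0.4, -0.8, -3.4]
finger_gap: 9.5
```

```bash
python3 -c "
from h import *
go(fp(606,-139,90),down(8.2))"
```

```text
now [612.8 -47.9 137.7] gap 9.5 t 6.75 F [ 0.4 -0.8 -3.4] J [-0.14  0.5   1.4   0.    1.24 -0.31]
turn [ 1.68  0.   -0.01] | dp now-frame cm [ 4.77 -0.44  0.62] | dp in target frame [ 4.77 -0.42  0.63]
```

Request:
jog_arm --turn '[[1.7,0,0],[0,0,0],[0,0,0],[0,0,0]]' --dp '[[1.5,-0.4,0.5],[2.0,0,0],[1.3,0,0],[0,0,0]]' --gripper '[1,1,1,1]'

```text
clock: 7.25
eef_pos: [617.7, -54.2, 85.8]
eef_rot: [2.947, 1.569, 3.088]
wrist_force: [-0.6, -0.3, -2.3]
finger_gap: 9.7
```

```bash
python3 -c "
from h import *
go(fp(606,-139,34),down(8.2))
im,d=camera('side');show('side',im,175,120,375,270,4,'s3')
im,d=camera('top');show('top',im,195,120,330,220,5,'t3')"
```

```text
now [617.7 -54.2  85.8] gap 9.7 t 7.25 F [-0.6 -0.3 -2.3] J [-0.15  0.57  1.43 -0.    1.15 -0.29]
turn [-0.15 -0.12 -0.02] | dp now-frame cm [5.18 0.27 0.25] | dp in target frame [5.18 0.27 0.24]
```

View pics/s3.png

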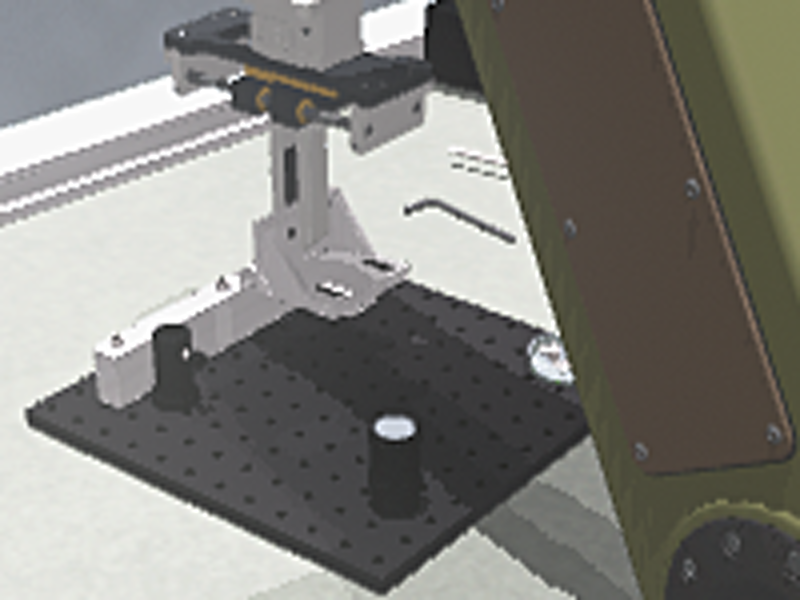

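View pics/t3.png

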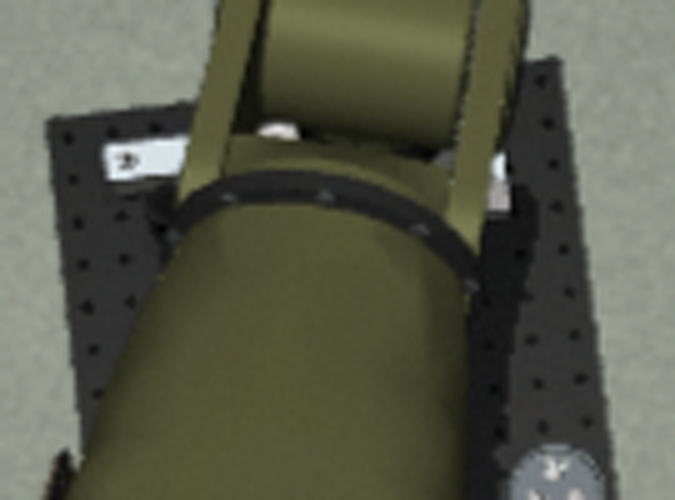

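The side view shows the bracket level in the jaws above the board, with its foot towards the robot and the upright towards the fence. The stop and its surroundings are clear in the crop. I'll lower it.

Request:
jog_arm --turn '[[0,0,0],[0,0,0],[0,0,0],[0,0,0]]' --dp '[[1.5,0.2,0.2],[2.0,0,0],[1.2,0,0],[0,0,0]]' --gripper '[1,1,1,1]'

```text
clock: 7.85
eef_pos: [620.9, -51.6, 38.8]
eef_rot: [-0.34, 1.568, -0.199]
wrist_force: [-0.4, -0.1, -2.4]
finger_gap: 9.9
```

```bash
python3 -c "
from h import *
go(fp(606,-139,33.4),down(8.2))
im,d=camera('side');np.savez('s4.npz',im=im,d=d)
p,r,s=cur();C=p+2.8*t
z=p[2]-20.4
P=[C-65*n+40*t,C-65*n-40*t,C+5*n+40*t]
P=np.array(P);P[:,2]=z;Q=P.copy();Q[:,2]+=10
U=np.array([C+5*n+40*t,C-5*n+40*t,C-5*n-40*t]);U[:,2]=z+50
pp=np.r_[proj('side',P),proj('side',Q[:2]),proj('side',U)];print(p@n,p@t)
show('side',im,200,150,310,230,7,'s4',pp)"
```

```text
now [620.9 -51.6  38.8] gap 9.9 t 7.85 F [-0.4 -0.1 -2.4] J [-0.14  0.63  1.45 -0.    1.06 -0.28]
turn [-0.13  0.13  0.05] | dp now-frame cm [ 0.53  0.06 -0.12] | dp in target frame [ 0.54  0.06 -0.12]
607.477440391532 -139.73987172388559
```

View pics/s4.png

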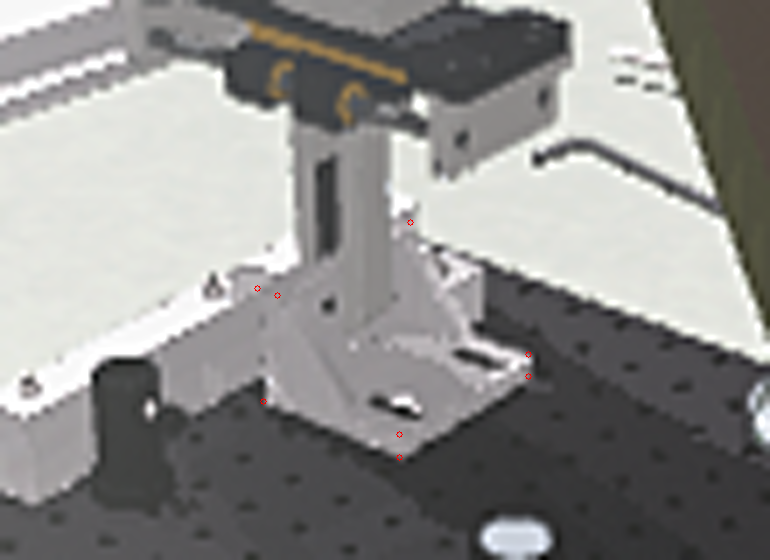

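The predicted corners fall on the bracket's corners to within about 1 px, so the in-hand pose is right. Next I touch down.

Request:
jog_arm --turn '[[0,0,0],[0,0,0],[0,0,0]]' --dp '[[0.4,0,-0.1],[0.2,0,0],[0,0,0]]' --gripper '[1,1,1]'

```text
clock: 8.28
eef_pos: [620.9, -51.9, 34.4]
eef_rot: [-0.31, 1.565, -0.169]
wrist_force: [-0.5, 0.4, -2.0]
finger_gap: 9.6
```

```bash
python3 -c "
from h import *
go(fp(606,-139,33.4),down(8.2))"
```

```text
now [620.9 -51.9  34.4] gap 9.6 t 8.28 F [-0.5  0.4 -2. ] J [-0.14  0.64  1.45 -0.    1.05 -0.28]
turn [-0.13  0.3   0.1 ] | dp now-frame cm [ 0.1   0.09 -0.11] | dp in target frame [ 0.1   0.09 -0.11]
```

Request:
jog_arm --turn '[[0,0,0],[0,0,0]]' --dp '[[0.2,0,0],[0.0,0,0]]' --gripper '[1,1]'

```text
clock: 8.52
eef_pos: [621.5, -51.9, 33.7]
eef_rot: [-0.309, 1.563, -0.168]
wrist_force: [0.1, -0.2, -0.9]
finger_gap: 10.0
```

Request:
jog_arm --turn '[[0,0,0],[0,0,0]]' --dp '[[0.1,0,0],[0.0,0,0]]' --gripper '[1,1]'

```text
clock: 8.78
eef_pos: [621.9, -52.0, 33.6]
eef_rot: [-0.326, 1.563, -0.185]
wrist_force: [-1.9, 0.1, 1.5]
finger_gap: 9.9
```

Request:
jog_arm --turn '[[0,0,0],[0,0,0],[0,0,0]]' --dp '[[0,-0.2,0],[0.0,-0.2,0],[0,0,0]]' --gripper '[1,1,1]'

```text
clock: 9.15
eef_pos: [622.7, -56.0, 33.7]
eef_rot: [-0.279, 1.562, -0.138]
wrist_force: [-0.8, 0.5, 0.6]
finger_gap: 10.2
```

```bash
python3 -c "
from h import *
go(fp(606,-139,33.4),down(8.2));p,r,s=cur();print(p@n,p@t)"
```

```text
now [622.7 -56.   33.7] gap 10.2 t 9.15 F [-0.8  0.5  0.6] J [-0.15  0.64  1.45  0.    1.04 -0.29]
turn [-0.13  0.49  0.14] | dp now-frame cm [ 0.02  0.53 -0.24] | dp in target frame [ 0.03  0.53 -0.23]
608.3402527439999 -144.28054472625828
```

Request:
jog_arm --turn '[[0,0,0],[0,0,0]]' --dp '[[0,-0.1,-0.1],[0.0,0,0]]' --gripper '[1,1]'

```text
clock: 9.4
eef_pos: [622.0, -57.3, 33.7]
eef_rot: [-0.28, 1.562, -0.139]
wrist_force: [-1.3, 0.5, 0.5]
finger_gap: 10.0
```

Request:
jog_arm --turn '[[0,0,0],[0,0,0]]' --dp '[[0,-0.1,0],[0.0,0,0]]' --gripper '[1,1]'

```text
clock: 9.65
eef_pos: [621.9, -57.3, 33.7]
eef_rot: [-0.117, 1.562, 0.024]
wrist_force: [-0.2, 0.8, 1.3]
finger_gap: 9.5
```

Request:
jog_arm --turn '[[0,0,0],[0,0,0]]' --dp '[[0,-0.1,0],[0.0,0,0]]' --gripper '[1,1]'

```text
clock: 9.9
eef_pos: [622.0, -57.3, 33.8]
eef_rot: [0.051, 1.562, 0.193]
wrist_force: [-1.1, 0.9, 1.6]
finger_gap: 9.8
```

Request:
jog_arm --turn '[[0,0,0],[0,0,0]]' --dp '[[0,-0.3,0],[0.0,-0.3,0]]' --gripper '[1,1]'

```text
clock: 10.15
eef_pos: [622.0, -57.7, 34.1]
eef_rot: [0.946, 1.559, 1.088]
wrist_force: [-6.7, 24.9, 8.0]
finger_gap: 10.0
```

```bash
python3 -c "
from h import *
go(fp(606,-139,33.4),down(8.2));p,r,s=cur();print(p@n,p@t)
im,d=camera('side');np.savez('s5.npz',im=im,d=d);show('side',im,200,150,310,230,7,'s5')"
```

```text
now [622.  -57.7  34.1] gap 10.0 t 10.15 F [-6.7 24.9  8. ] J [-0.16  0.64  1.45  0.01  1.05 -0.3 ]
turn [-0.04  0.38 -0.53] | dp now-frame cm [ 0.07  0.69 -0.14] | dp in target frame [ 0.07  0.69 -0.14]
607.3819013946711 -145.87057805747904
```

View pics/s5.png

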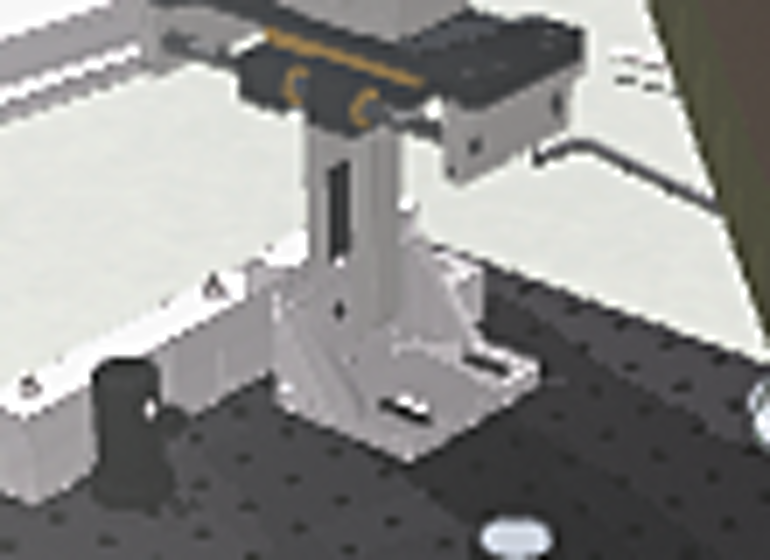

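Wrist force reached 25 N with no more travel, so the bracket's end is against the stop. I'll relax the push and open the fingers slightly.

Request:
jog_arm --turn '[[0,0,0],[0,0,0],[0,0,0]]' --dp '[[0,0.0,0],[0,0,0],[0,0,0]]' --gripper '[1,1,1]' --grip_force 40

```text
clock: 10.58
eef_pos: [621.9, -57.4, 33.9]
eef_rot: [0.989, 1.559, 1.132]
wrist_force: [0.4, 4.1, 1.9]
finger_gap: 9.5
```

Request:
jog_arm --turn '[[0,0,0],[0,0,0],[0,0,0],[0,0,0]]' --dp '[[0,0.0,0],[0,0,0],[0,0,0],[0,0,0]]' --gripper '[0.83,0.83,0.83,0.83]'

```text
clock: 11.08
eef_pos: [621.8, -58.4, 33.7]
eef_rot: [0.964, 1.56, 1.107]
wrist_force: [-0.4, 0.1, -0.0]
finger_gap: 16.0
```

```bash
python3 -c "
from h import *
go(fp(606,-139,33.4),down(8.2));p,r,s=cur();print(p@n,p@t)"
```

```text
now [621.8 -58.4  33.7] gap 16.0 t 11.07 F [-0.4  0.1 -0. ] J [-0.16  0.64  1.45  0.01  1.05 -0.3 ]
turn [-0.05  0.36 -0.51] | dp now-frame cm [ 0.04  0.75 -0.12] | dp in target frame [ 0.03  0.75 -0.11]
607.1475445087189 -146.51057281310636
```

Request:
jog_arm --turn '[[0,0,0],[0,0,0],[0,0,0],[0,0,0],[0,0,0],[10,0,0],[10,0,0],[10,0,0]]' --dp '[[-1,0,0],[-2,0,0],[-3,0,0],[-3,0,0],[-2,0,0],[0,0,-0.5],[0,0,-0.5],[0,0,-0.5]]' --gripper '[0.83,0.83,0.83,0.83,0.83,1,1,1]'

```text
clock: 12.08
eef_pos: [607.4, -59.3, 159.0]
eef_rot: [0.902, 1.554, 0.506]
wrist_force: [0.7, 0.7, -0.6]
finger_gap: 0.7
```

Request:
jog_arm --turn '[[10,0,0],[10,0,0],[10,0,0],[10,0,0],[10,0,0],[10,0,0],[0,0,0]]' --dp '[[0,0,0],[0,0,0],[0,0,0],[0,0,0],[0,0,0],[0,0,0],[0,0,0]]' --gripper '[1,1,1,1,1,1,1]'

```text
clock: 12.95
eef_pos: [608.2, -59.3, 171.4]
eef_rot: [1.711, 1.544, 0.233]
wrist_force: [-0.6, -0.5, 0.2]
finger_gap: 0.1
```

```bash
python3 -c "
from h import *
go(fp(575,-143,110),tilt(8.2,40,'lat',-1))
im,d=camera('side');np.savez('s6.npz',im=im,d=d);show('side',im,200,150,310,230,7,'s6')"
```

```text
now [608.2 -59.3 171.4] gap 0.1 t 12.95 F [-0.6 -0.5  0.2] J [-0.16  0.45  1.4   0.01  1.27  1.31]
turn [-2.81  0.83 38.48] | dp now-frame cm [ 6.09 -2.02 -0.13] | dp in target frame [ 3.52 -5.37 -0.25]
```

View pics/s6.png

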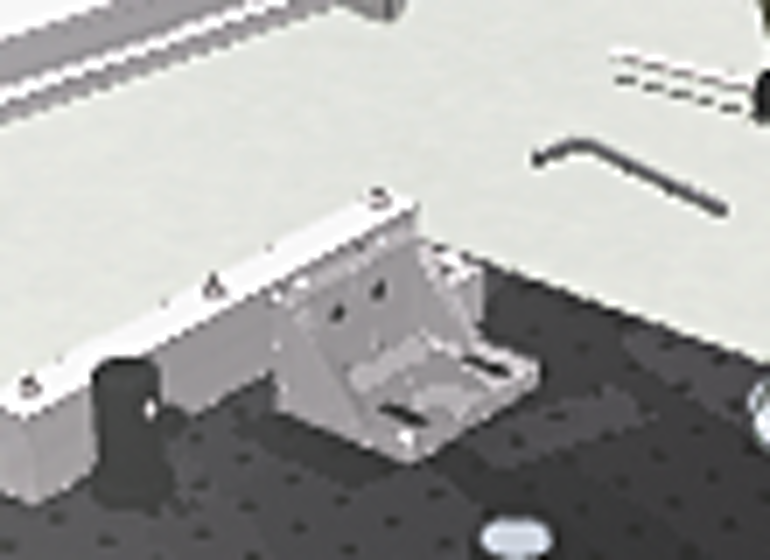

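The side view shows the bracket standing free on the board, parallel to the fence, with its far end at the stop near (440,265) in the crop. Next I tilt the shut fingers.

Request:
jog_arm --turn '[[-1,0.3,9.6],[-1,0.3,9.6],[-0.8,0.2,9.6],[0,0,9.6],[0,0,0]]' --dp '[[0,-0.5,0],[0,-0.5,0],[0,-0.5,0],[0,-0.5,0],[0,0,0]]' --gripper '[1,1,1,1,1]'

```text
clock: 13.62
eef_pos: [591.2, -59.3, 169.4]
eef_rot: [1.567, 0.889, 0.17]
wrist_force: [0.1, 0.1, 0.1]
finger_gap: 0.8
```

```bash
python3 -c "
from h import *
go(fp(575,-143,70),tilt(8.2,40,'lat',-1));p,r,s=cur();print(p@n,p@t,r.as_matrix()[:,0])"
```

```text
now [591.2 -59.3 169.4] gap 0.8 t 13.62 F [0.1 0.1 0.1] J [-0.29  0.15  1.95  0.63  0.5   0.63]
turn [ 1.39 -0.96  0.94] | dp now-frame cm [ 7.61 -6.4  -0.03] | dp in target frame [ 7.5  -6.52  0.  ]
576.7413307535894 -142.98695082123774 [ 0.62108838  0.10630039 -0.7764982 ]
```

Request:
jog_arm --turn '[[1,-1,1],[0,0,0],[0,0,0],[0,0,0]]' --dp '[[2.5,-2.1,0],[2.5,-2.1,0],[2.6,-2.1,0],[0,0,0]]' --gripper '[1,1,1,1]'

```text
clock: 14.12
eef_pos: [596.6, -58.4, 73.5]
eef_rot: [1.556, 0.87, 0.15]
wrist_force: [0.4, -0.1, 0.1]
finger_gap: 0.4
```

```bash
python3 -c "
from h import *
go(fp(583,-143,34),tilt(8.2,40,'lat',-1));p,r,s=cur();print(p@n,p@t,r.as_matrix()[:,0])"
```

```text
now [596.6 -58.4  73.5] gap 0.4 t 14.12 F [ 0.4 -0.1  0.1] J [-0.28  0.33  2.01  1.1   0.31  0.14]
turn [ 1.17 -0.25 -0.14] | dp now-frame cm [ 3.07 -2.48 -0.03] | dp in target frame [ 3.08 -2.47  0.01]
582.1339797270172 -142.93065363538358 [ 0.63744017  0.0963371  -0.76445353]
```

The wrist is nearing its singularity (j5 = 0.31). I'll reduce the tilt to 28° before going down, because the push direction is set by the motion anyway.

Request:
jog_arm --turn '[[0.6,0,-6],[0.6,0,-6],[0,0,0]]' --dp '[[0,0,0],[0,0,0],[0,0,0]]' --gripper '[1,1,1]'

```text
clock: 14.5
eef_pos: [600.4, -55.2, 79.3]
eef_rot: [1.58, 1.01, 0.17]
wrist_force: [-0.1, 0.3, 1.2]
finger_gap: 0.9
```

```bash
python3 -c "
from h import *
go(fp(584,-143,36),tilt(8.2,28,'lat',-1));p,r,s=cur();print(p@n,p@t,r.as_matrix()[:,0])"
```

```text
now [600.4 -55.2  79.3] gap 0.9 t 14.50 F [-0.1  0.3  1.2] J [-0.25  0.34  1.91  0.55  0.43  0.71]
turn [ 0.82 -0.8  -4.1 ] | dp now-frame cm [ 3.54 -2.5   0.29] | dp in target frame [ 3.71 -2.24  0.28]
586.3574675069503 -140.24776143947346 [ 0.5237789   0.09002779 -0.84708362]
```

Request:
jog_arm --turn '[[0.8,-0.8,-4.1],[0,0,0],[0,0,0],[0,0,0]]' --dp '[[0,0,0.3],[1.8,-1.1,0],[1.8,-1.1,0],[0,0,0]]' --gripper '[1,1,1,1]'

```text
clock: 15.0
eef_pos: [600.5, -58.6, 41.2]
eef_rot: [1.563, 1.075, 0.141]
wrist_force: [0.2, -0.4, -0.1]
finger_gap: 0.3
```

```bash
python3 -c "
from h import *
go(fp(588,-143,29),tilt(8.2,28,'lat',-1));p,r,s=cur();print(p@n,p@t,r.as_matrix()[:,0])
im,d=camera('side');np.savez('s7.npz',im=im,d=d);show('side',im,200,150,310,230,7,'s7')"
```

```text
now [600.5 -58.6  41.2] gap 0.3 t 15.00 F [ 0.2 -0.4 -0.1] J [-0.24  0.42  1.88  0.45  0.41  0.81]
turn [ 0.33  0.07 -0.39] | dp now-frame cm [ 1.16 -0.4  -0.06] | dp in target frame [ 1.17 -0.39 -0.06]
585.9934348562838 -143.6062672429161 [ 0.47082385  0.0667046  -0.87970188]
```

View pics/s7.png

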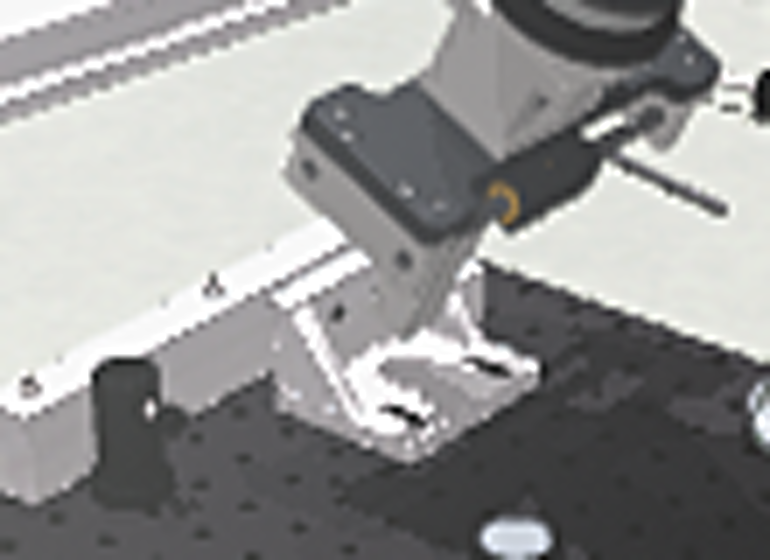

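Request:
jog_arm --turn '[[0.3,0,-0.4],[0,0,0]]' --dp '[[1.1,-0.4,0],[0,0,0]]' --gripper '[1,1]'

```text
clock: 15.3
eef_pos: [603.7, -58.6, 31.8]
eef_rot: [1.565, 1.079, 0.138]
wrist_force: [0.1, 0.1, -0.5]
finger_gap: 0.3
```

```bash
python3 -c "
from h import *
go(fp(612,-143,30),tilt(8.2,28,'lat',-1));p,r,s=cur();print(p@n,p@t,r.as_matrix()[:,0])"
```

```text
now [603.7 -58.6  31.8] gap 0.3 t 15.30 F [ 0.1  0.1 -0.5] J [-0.23  0.44  1.88  0.46  0.4   0.8 ]
turn [ 0.07  0.13 -0.2 ] | dp now-frame cm [ 1.24  1.93 -0.11] | dp in target frame [ 1.23  1.93 -0.11]
589.1833909737118 -144.14014731630826 [ 0.46804704  0.06516478 -0.88129764]
```

Request:
jog_arm --turn '[[0,0,0],[0,0,0],[0,0,0],[0,0,0],[0,0,0]]' --dp '[[0.2,0.35,-0.1],[0.2,0.35,0],[0.2,0.35,0],[0.2,0.35,0],[0,0,0]]' --gripper '[1,1,1,1,1]'

```text
clock: 15.92
eef_pos: [621.0, -55.0, 32.1]
eef_rot: [1.565, 1.078, 0.138]
wrist_force: [-0.8, -0.3, -0.0]
finger_gap: 0.6
```

```bash
python3 -c "
from h import *
go(fp(618,-143,30),tilt(8.2,28,'lat',-1));p,r,s=cur();print(p@n,p@t,r.as_matrix()[:,0])
im,d=camera('side');np.savez('s8.npz',im=im,d=d);show('side',im,200,150,310,230,7,'s8')"
```

```text
now [621.  -55.   32.1] gap 0.6 t 15.93 F [-0.8 -0.3 -0. ] J [-0.22  0.47  1.83  0.43  0.41  0.85]
turn [ 0.09  0.13 -0.24] | dp now-frame cm [ 0.71  0.88 -0.01] | dp in target frame [ 0.71  0.89 -0.01]
606.8368631068233 -143.064871461609 [ 0.46871304  0.06525604 -0.88093685]
```

View pics/s8.png

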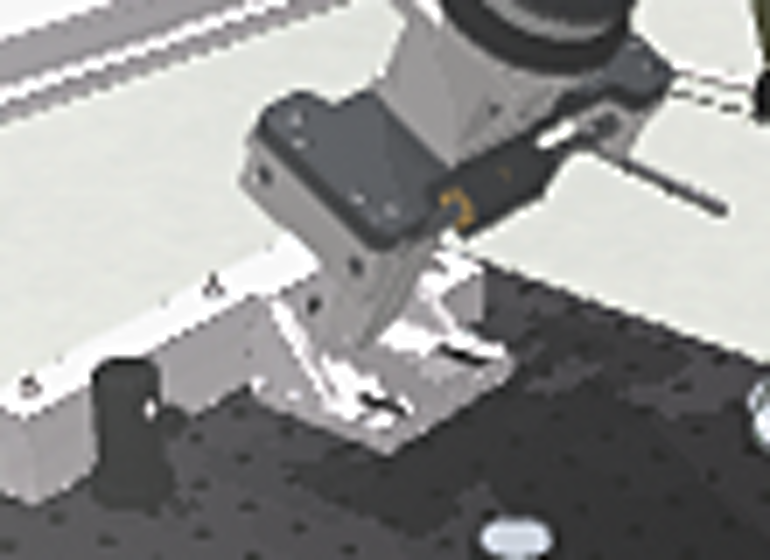

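The bracket slides squarely: its near foot corner went from (408,460) to (390,455) in the crop. I'll carry on towards the fence.

Request:
jog_arm --turn '[[0,0,0],[0,0,0],[0,0,0]]' --dp '[[0.2,0.35,0],[0.2,0.25,0],[0,0,0]]' --gripper '[1,1,1]'

```text
clock: 16.35
eef_pos: [628.5, -54.0, 31.4]
eef_rot: [1.565, 1.078, 0.138]
wrist_force: [-0.4, 0.0, -0.2]
finger_gap: 0.4
```

Request:
jog_arm --turn '[[0,0,0],[0,0,0]]' --dp '[[0.15,0.2,0],[0.1,0.15,0]]' --gripper '[1,1]'

```text
clock: 16.6
eef_pos: [631.7, -53.4, 30.3]
eef_rot: [1.567, 1.08, 0.14]
wrist_force: [-22.6, -3.5, 11.7]
finger_gap: 0.6
```

```bash
python3 -c "
from h import *
go(fp(618,-143,30),tilt(8.2,28,'lat',-1));p,r,s=cur();print(p@n,p@t,r.as_matrix()[:,0])
"
```

```text
now [631.7 -53.4  30.3] gap 0.6 t 16.60 F [-22.6  -3.5  11.7] J [-0.21  0.49  1.8   0.41  0.42  0.87]
turn [ 0.09  0.08 -0.1 ] | dp now-frame cm [0.05 0.02 0.01] | dp in target frame [0.05 0.02 0.01]
617.6413933679969 -142.9176186098725 [ 0.46640551  0.06585044 -0.88211656]
```

Request:
jog_arm --turn '[[0,0,0]]' --dp '[[0,0,0]]' --gripper '[1]'

```text
clock: 16.73
eef_pos: [631.1, -53.4, 30.0]
eef_rot: [1.568, 1.082, 0.141]
wrist_force: [-6.1, -0.8, 2.5]
finger_gap: 0.4
```

```bash
python3 -c "
from h import *
go(fp(618,-143,30),tilt(8.2,28,'lat',-1));p,r,s=cur();print(p@n,p@t,r.as_matrix()[:,0])
im,d=camera('side');np.savez('s9.npz',im=im,d=d);show('side',im,200,150,310,230,7,'s9')
im,d=camera('top');np.savez('t9.npz',im=im,d=d);show('top',im,195,120,330,220,5,'t9')"
```

```text
now [631.1 -53.4  30. ] gap 0.4 t 16.73 F [-6.1 -0.8  2.5] J [-0.21  0.49  1.8   0.41  0.42  0.87]
turn [ 0.08  0.05 -0.02] | dp now-frame cm [0.05 0.08 0.01] | dp in target frame [0.05 0.08 0.01]
617.0537720849096 -142.85438021821508 [ 0.46506699  0.06619854 -0.88279695]
```

View pics/s9.png

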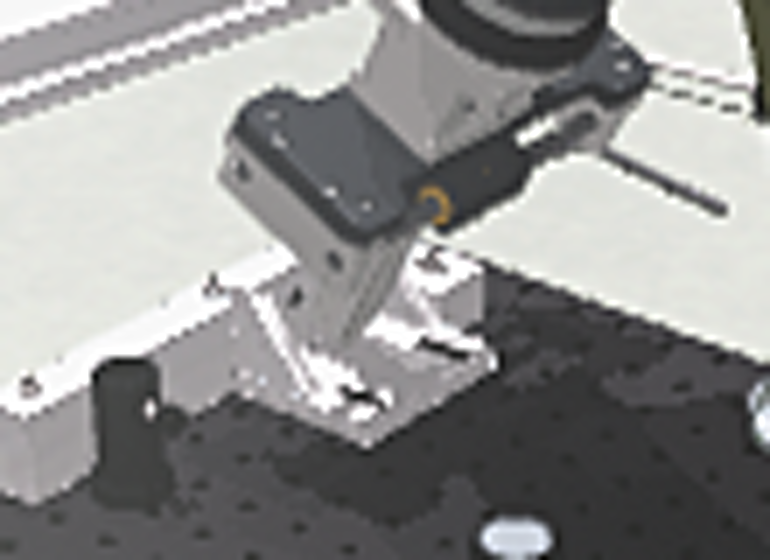

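View pics/t9.png

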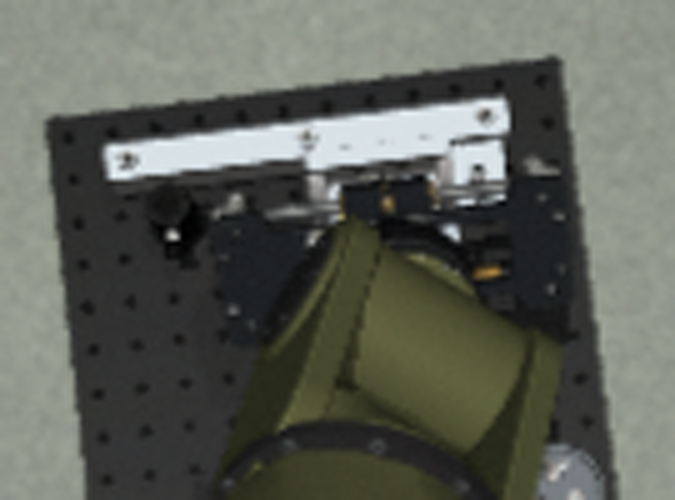

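```bash
python3 -c "
from h import *
im=np.load('t9.npz')['im']
P=[fp(625.6,-102.5,63),fp(625.6,-182.5,63),fp(635.6,-182.5,63),fp(635.6,-102.5,63)]
Q=[fp(595.6,-182.5,38),fp(633,-182.5,38)]
print(proj('top',P).round(1).tolist(),proj('top',Q).round(1).tolist())
show('top',im,250,135,302,170,15,'t9z',np.r_[proj('top',P),proj('top',Q)])
a=im[145:164,278:292].mean(2).astype(int);print(a)"
```

```text
[[256.1, 153.5], [284.9, 150.0], [284.5, 146.5], [255.7, 150.0]] [[286.1, 162.5], [284.4, 149.5]]
[[224 223 224 224 223 223 223 224 224 223 224 223 224 216]
 [223 218 220 223 223 223 224 222 219 219 214 213 210 210]
 [215 184 201 214 224 224 221 202 175 164 117  86  62  66]
 [224 224 223 224 223 223 199  79 105  94 107 111 120 133]
 [224 223 224 223 224 223 206 176 216 196 224 223 225 223]
 [214 212 211 211 209 205 184 200 224 224 224 223 224 224]
 [116  89  62  54  72 110 157 199 224 224 223 223 224 224]
 [ 64  63  64  65 104 165 162 181 224 224 222 217 209 214]
 [ 68  69  70  76 110 157 155 174 224 223 213 154  46 122]
 [ 87  86 100 130 118 149 150 175 224 223 214 161 122 130]
 [ 18  21 112 198 143 143 141 167 224 223 203 146 145 136]
 [ 21  24  52 122 160 128 122 149 211 201 146  67  71  70]
 [ 34  35  49  91 117  93  94  99  94  94  89  87  89 106]
 [ 33  33  50  85  88 109 128 140 142 138 115 101  84  70]
 [ 32  32  33  57  87  71  70  71  85 109 112 118  80  58]
 [ 34  33  32  46  69  55  62  81 144 211 210 188  85 109]
 [ 30  32  31  68 111  51  60  68  52  55  27  23  23  27]
 [ 36  32  28  27  22  25  31  31  36  42  43  35  37  32]
 [ 77  68  54  51  43  36  33  33  32  34  32  31  31  31]]
```

View pics/t9z.png

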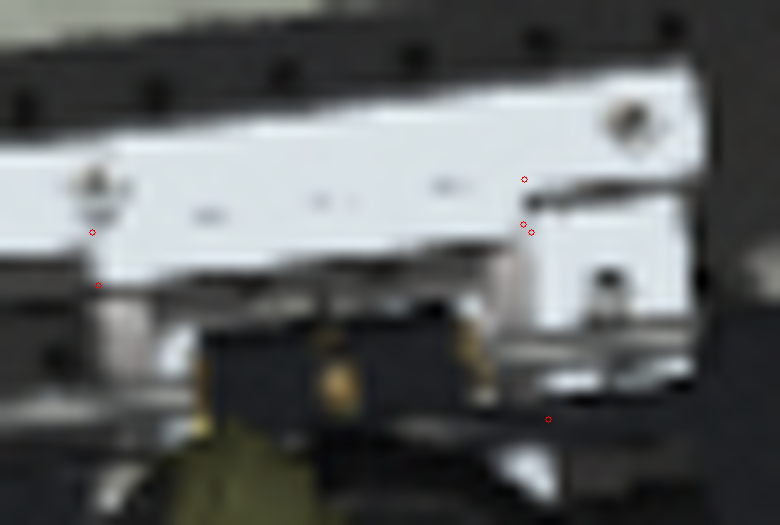

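The top view agrees with the prediction to within about 1 px: the upright is flush with the fence and its end is at the stop. To rule out a sub-pixel gap at the stop, I'll nudge the inside of the gusset sideways towards it, then come back to the centre and press.

Request:
jog_arm --turn '[[0,0,0],[0,0,0],[0,0,0],[0,0,0],[0,0,0]]' --dp '[[-0.15,-0.25,0],[0,0,0.5],[0,0,0.5],[0,0,0.5],[0,0,0]]' --gripper '[1,1,1,1,1]'

```text
clock: 17.45
eef_pos: [631.0, -70.1, 30.4]
eef_rot: [1.567, 1.081, 0.14]
wrist_force: [0.2, 0.3, -0.6]
finger_gap: 0.8
```

Request:
jog_arm --turn '[[0,0,0],[0,0,0]]' --dp '[[0,0,0.2],[0,0,0]]' --gripper '[1,1]'

```text
clock: 17.7
eef_pos: [631.3, -72.1, 30.3]
eef_rot: [1.567, 1.081, 0.14]
wrist_force: [0.5, 0.0, 0.6]
finger_gap: 0.3
```

Request:
jog_arm --turn '[[0,0,0],[0,0,0]]' --dp '[[0,0,0.2],[0,0,0.2]]' --gripper '[1,1]'

```text
clock: 17.95
eef_pos: [631.3, -73.2, 30.4]
eef_rot: [1.575, 1.083, 0.151]
wrist_force: [-3.0, 19.4, 7.7]
finger_gap: 0.3
```

```bash
python3 -c "
from h import *
go(fp(614,-143,30),tilt(8.2,28,'lat',-1));p,r,s=cur();print(p@n,p@t,r.as_matrix()[:,0])
"
```

```text
now [631.3 -73.2  30.4] gap 0.3 t 17.95 F [-3.  19.4  7.7] J [-0.25  0.5   1.79  0.45  0.44  0.81]
turn [ 0.14 -0.2   0.04] | dp now-frame cm [ 0.02 -0.05 -1.95] | dp in target frame [ 0.02 -0.05 -1.95]
614.3957056506194 -162.5069695587803 [ 0.46358992  0.07037252 -0.88325087]
```

There is 19 N through the gusset into the stop, with no further travel. Back to the pocket centre, then the slanting press.

Request:
jog_arm --turn '[[0,0,0],[0,0,0],[0,0,0],[0,0,0],[0,0,0]]' --dp '[[0,0,-0.5],[0,0,-0.5],[0,0,-0.5],[0,0,-0.5],[0,0,0]]' --gripper '[1,1,1,1,1]'

```text
clock: 18.58
eef_pos: [628.2, -52.0, 30.5]
eef_rot: [1.575, 1.083, 0.151]
wrist_force: [-0.5, -1.2, -0.1]
finger_gap: 0.6
```

```bash
python3 -c "
from h import *
go(fp(617,-143,27),tilt(8.2,28,'lat',-1));p,r,s=cur();print(p@n,p@t,r.as_matrix()[:,0])
"
```

```text
now [628.2 -52.   30.5] gap 0.6 t 18.57 F [-0.5 -1.2 -0.1] J [-0.21  0.49  1.81  0.42  0.42  0.86]
turn [ 0.17 -0.21  0.03] | dp now-frame cm [0.43 0.07 0.2 ] | dp in target frame [0.43 0.07 0.19]
614.3712160906804 -141.06124813529664 [ 0.46370698  0.07043918 -0.8831841 ]
```

Request:
jog_arm --turn '[[0,0,0],[0,0,0],[0,0,0]]' --dp '[[0.3,-0.05,0.2],[0.15,0.1,0],[0,0,0]]' --gripper '[1,1,1]'

```text
clock: 18.95
eef_pos: [631.1, -54.1, 26.8]
eef_rot: [1.575, 1.083, 0.151]
wrist_force: [-5.7, 2.8, 6.6]
finger_gap: 0.6
```

```bash
python3 -c "
from h import *
go(fp(617,-143,27),tilt(8.2,28,'lat',-1));p,r,s=cur();print(p@n,p@t,r.as_matrix()[:,0])
"
```

```text
now [631.1 -54.1  26.8] gap 0.6 t 18.95 F [-5.7  2.8  6.6] J [-0.22  0.5   1.8   0.43  0.42  0.85]
turn [ 0.15 -0.21  0.04] | dp now-frame cm [-0.01  0.02 -0.05] | dp in target frame [-0.01  0.02 -0.05]
616.923839092373 -143.5333827458998 [ 0.46352074  0.07055753 -0.88327242]
```

Request:
jog_arm --turn '[[0,0,0],[0,0,0]]' --dp '[[0.3,0.1,0.0],[0.3,0.1,0.0]]' --gripper '[1,1]'

```text
clock: 19.2
eef_pos: [632.6, -53.9, 25.5]
eef_rot: [1.58, 1.087, 0.158]
wrist_force: [-78.6, -6.3, 77.7]
finger_gap: 0.3
```

```bash
python3 -c "
from h import *
im,d=camera('side');np.savez('s10.npz',im=im,d=d)
go(fp(617,-143,27),tilt(8.2,28,'lat',-1));p,r,s=cur();print(p@n,p@t,np.array(s['wrist_force'])@n,np.array(s['wrist_force'])@t)
"
```

```text
now [632.6 -53.9  25.6] gap 0.4 t 19.25 F [-63.3  -5.   62. ] J [-0.22  0.5   1.79  0.43  0.42  0.85]
turn [ 0.2  -0.4   0.28] | dp now-frame cm [-0.19 -0.06 -0.06] | dp in target frame [-0.19 -0.06 -0.06]
618.4161175680265 -143.58560358534737 -63.34852893514937 4.105537331106363
```

The force is balanced, about 63 N each way, but stronger than I want against the 120 N limit. I'll ease off.

Request:
jog_arm --turn '[[0,0,0],[0,0,0]]' --dp '[[0,0,0],[0.12,0.04,0.0]]' --gripper '[1,1]'

```text
clock: 19.5
eef_pos: [631.8, -54.1, 26.2]
eef_rot: [1.584, 1.089, 0.162]
wrist_force: [-23.6, -2.3, 23.9]
finger_gap: 0.8
```

```bash
python3 -c "
from h import *
for i in range(3):
  im,d=camera('side');p,r,s=cur();f=np.array(s['wrist_force']);print(p.round(1),p@n,p@t,f@n,f@t,f[2])
np.savez('s11.npz',im=im,d=d);show('side',im,200,150,310,230,7,'s11')
im,d=camera('top');np.savez('t11.npz',im=im,d=d);show('top',im,250,135,302,170,15,'t11')
"
```

```text
[631.8 -54.1  26.2] 617.6143950249993 -143.67779824334465 -23.949528125754572 2.2743779461482583 23.563515965518377
[631.8 -54.1  26.2] 617.6196439843357 -143.67013589804836 -23.88837516668466 2.5602359882500196 23.817413688884546
[631.8 -54.1  26.2] 617.6090006456625 -143.67426946273892 -25.149099394808584 2.671460615216045 23.54050570551539
```

View pics/s11.png

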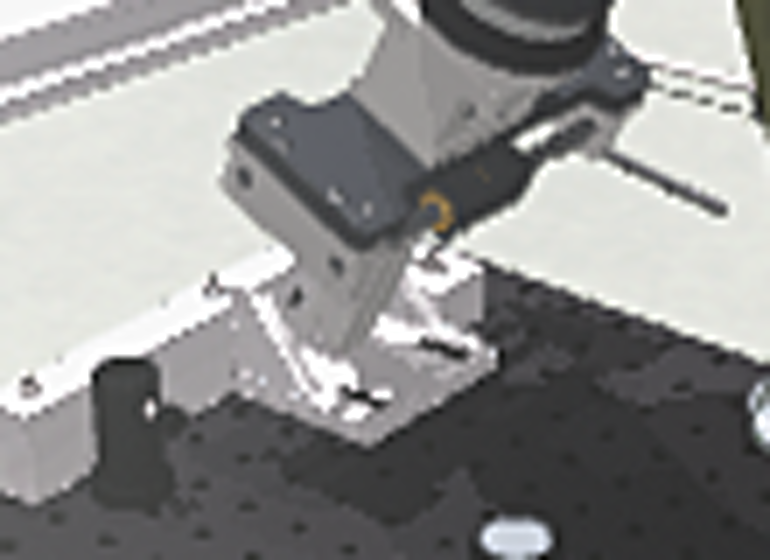

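View pics/t11.png

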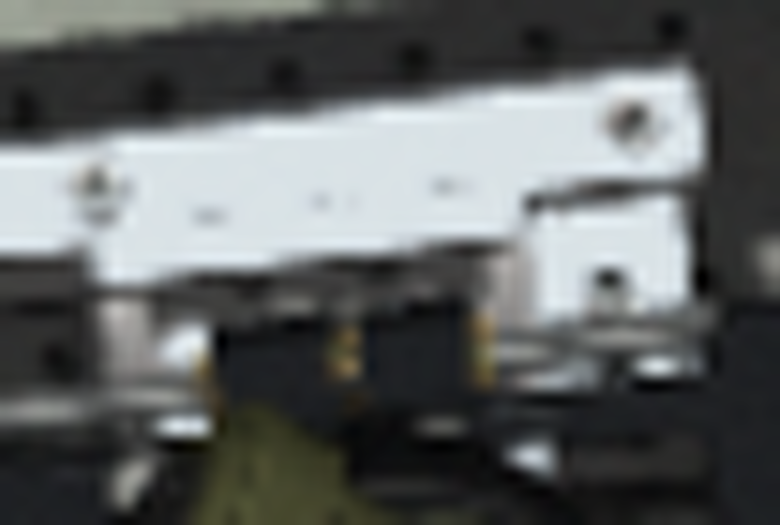

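The picture hasn't changed and the press is steady at about 24 N down and 24 N into the fence. I'll hand in while still pressing.

```bash
python3 -c "
from cell import order;print(order.sign_off())"
```

```text
the job is handed in; nothing more can be done
None
```

The bracket is standing on the board with its back against the fence and one end against the stop. I handed the job in at about 19.7 s, with the shut fingers still pressing it.

**How it was done:** I gripped the bracket by its upright, set it down about 23 mm short of the fence and slid it along to the stop. Then I pushed it squarely to the fence with the shut fingers in the pocket, tilted 28°. I nudged it sideways against the stop once more, and finished with one slanting push into the inner corner at mid-pocket.

**Last checks:**
- **Press:** The force held steady at about 24 N down and 24 N against the fence over three readings.
- **Fence:** In the top view the upright is flush with the fence, within about 1 px (2.7 mm). The fingertip also stopped where the fence contact was predicted.
- **Stop:** The nudge met 19 N and the bracket moved no further. Small gaps at the stop can't be seen in the pictures, so contact there rests on that force reading.
- **Other things:** The arm touched nothing else that I could see. I did not compare every bystander's position before and after.

**Overshoot:** The first press was too strong, reaching about 110 N in total at the wrist against the 120 N limit. I eased it off to the final value within about a quarter of a second.

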